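Shut the red nail-tip hopper gate until its catch clicks

TASK

The red-gated nail-tip hopper is finished for today: push its red sliding gate fully home, towards its own clear hopper, until the yellow spring catch has sprung out again behind it, then let go. Leave the blue gate of the other hopper open just as it is.

Things in the scene. Friction and masses are not known exactly. Their poses are not given: they have to be found in the camera images.
- red_tab (a point): Middle of the upright red push tab at the tail of the gate to shut, 86 mm above the table. Tab: 12 mm thick along its x, 48 mm wide along y, its top 116 mm up. Level x axis: the way the gate shuts, towards its clear hopper (122 mm high; wall 80 mm ahead of the tab when home); z up. The white runway under and behind it is 50 mm high, 130 mm wide; catch housing on the -y side, 70 mm high.
- red_gate (a joint): How far the red gate is open, m: 0 is fully home against its stop; starts 0.055 to 0.085. Shrinks 1:1 as the tab is pushed along its +x. The gate only slides; it rubs with about 4 N, and the catch adds up to 5 N between 0.042 and 0.012. Below about 0.010 the catch springs out behind the gate and holds it. It stays where it is left.
- red_catch (a joint): The yellow spring catch bolt, 10 mm wide, beside the red gate's runway (tab's -y side): how far it is pushed back into its dark housing, m. 0 is sprung out fully. The passing gate presses it back by about 0.008; it springs back to 0 once it is behind the gate. It clears the tab's path by itself: only the gate need be pushed.
- blue_tab (a point): Middle of the upright blue push tab of the other hopper's gate, same shape, size and axes as the red one. A bystander: its gate is open and stays as it is.

How it is judged:
At the end, for the whole second after the job is handed in: The red gate is within 12 mm of fully home and at rest, its yellow catch has sprung out behind it (within 2.5 mm of fully out), and the blue gate is within 10 mm of where it started (value of joint red_gate below 0.012 m and value of joint red_catch below 0.0025 m and velocity of joint red_gate between -0.01 and 0.01 m/s and distance of blue_tab from where it was at the start of the episode below 0.01 m); the robot touches nothing.
It fails at once if the blue gate is moved by more than 10 mm (distance of blue_tab from where it was at the start of the episode above 0.01 m).
It also fails if it takes over 32 s, if anything falls off the work surface, if the arm or the gripper's body presses on something with over 40 N, if the wrist force passes 120 N, or if a joint passes its speed limit or range.

ROBOT

A 7-joint arm with a two-finger parallel gripper is mounted at the origin on the work surface. World frame = base frame: x ahead of the robot, y to its left, z up, the work surface at z = 0. Lengths are in m, angles in rad, forces in N, time in s.
With the tool pointing down it reaches from about 0.4 to 0.85 m from the base axis. Payload 10.4 kg.
Tool frame: the origin (TCP) lies at the very end of the fingers, on their centre line; the grasp point (between the pads) lies 19 mm behind it (manip.grip_depth is the distance from the TCP to the grasp point, in m); z points along the fingers, y is the direction in which the jaws open and shut (so a half turn about z gives the same grasp; the last joint's range is limited). The gripper opens to 85 mm and grips with 20 to 120 N. Pads are 22 mm wide; open, the fingers measure 114 mm over their backs; the gripper's body (76 mm by 85 mm) begins 54 mm behind the grasp point. The pads swing forward as they close: fully open they stand 13 mm farther back than shut.
Start: joints at [-1.194, 0.332, -0.065, 1.46, 0.022, 1.35, -0.088], TCP at [0.243, 0.576, 0.231] pointing down, gripper open.
Joint ranges: [-2.6, 2.6], [-0.5, 2.12], [-1.47, 1.34], [0.16, 2.42], [-1.27, 4.41], [0.06, 2.06], [-2.6, 2.6]. Speed limits (rad/s): [2.22, 2.22, 2.79, 2.79, 3.14, 3.14, 3.14].

INTERFACE

Orientations are given as a unit quaternion [x, y, z, w].
In Python, from workcell import manip gives the robot as it stands.
- The arm moves only by the tool step_arm, never from a script. Its argument "motion" is a list of rows, each a list of 6 numbers: the shift along the tool's x, y, z in mm, then the turn, a rotation vector about the tool's x, y, z in degrees. A call has 1 to 20 rows; each row shifts and turns the pose as measured when the row begins, along the tool's axes as they then stand; what a row does not reach is not made up. A row lasts 1/8 s, in which the tool goes at most 62.5 mm and 10.7 degrees, less where a joint would pass 70% of its speed; a pose out of reach is approached as far as the arm can. A call with a gripper value outside its range is refused whole. "jaw" is the finger opening in mm, from 0 to 85.4, set as the call begins (left out, the last holds). The fingers move at their own pace and stop on an object; "force" is the grip in N (left out, the last holds). Time passes only in rows, so rows that do not move let the fingers close. It gives the time, the measured TCP pose, the force and the opening at its end, in the units of the state.
- manip.get_obs(): the state, without advancing time (a new reading comes with each control period).
- manip.camera(name): name is "scene" or "side" or "wrist"; returns the picture (384x512x3 uint8, blue, green, red); there is no depth.
- manip.camera_info(name): a dict with "camera_matrix" (3x3 intrinsics, pixels), "R" (3x3) and "t" (3): a world point X has camera coordinates R X + t. Camera axes: x right, y down, z forward; pixel columns grow to the right and rows downward; lengths in m; the calibration is good to about 2 mm. The wrist camera is an equidistant fisheye: a pixel r from the principal point sees the ray r / f radians off the axis. A picture is of the moment at which its call begins: read the wrist's pose just before it. camera_info takes no time and is no camera call; for the wrist camera it gives the pose at the moment of the call.
- manip.hand_in(): hands the job in, once; it reports no verdict.
The state is a dict: "clock": time; "joint_pos": joint angles; "joint_velocities": joint speeds; "tau": joint torques, N m; "position": TCP position; "ee_rot": TCP orientation; "ft_force": force on the tool from outside, world axes, zero at the start; "torque": the same for the moment, N m; "grip_width": opening from 0.0 (shut) to 1.0 (fully open).
Only numpy, scipy, OpenCV 4.12 (cv2) and the standard library are available. Lean on these libraries where they do the work, as an engineer would, in place of code of your own. Each camera call takes 0.05 s, during which the arm holds its last target.

## Working session

There is one attempt and no reset: what is moved stays moved. The work goes in short steps, Python scripts to look and compute and a tool call to move; the robot and the scene stay as the last step left them, time stands still between calls to the robot, and variables do not carry over. Pictures are saved under pics/ and viewed, and the job is handed in when it is done.

Besides the shell and the picture viewer there is one more tool, called as name([rows], argument=value, ...), one row to a line, values as JSON. step_arm: Moves the arm, as the interface text tells. Its arguments: {"type":"object","properties":{"motion":{"type":"array"},"jaw":{"type":"number"},"force":{"type":"number"}},"required":["motion"]}

```bash
mkdir -p pics; python3 - <<'E'
from workcell import manip
import cv2,numpy as np
o=manip.get_obs(); print(o)
for n in ["scene","side"]:
    cv2.imwrite(f"pics/{n}0.png",manip.camera(n))
    print(n,manip.camera_info(n))
E
```

```text
{'clock': 0.0, 'joint_pos': array([-1.19362336,  0.33287172, -0.06469473,  1.46096388,  0.02158961,
        1.34988823, -0.0885137 ]), 'joint_velocities': array([ 2.30450356e-03,  8.18934208e-05, -2.91925977e-05, -1.28916331e-03,
       -1.14820594e-03, -9.04398104e-04, -1.14783454e-03]), 'tau': array([-1.94413115e-03, -6.25448656e+01,  4.74607525e-02, -3.91596794e+01,
        1.60097791e-02,  9.84658574e-03,  3.25253143e-05]), 'position': array([0.24311198, 0.57536407, 0.23050524]), 'ee_rot': array([ 1.98557779e-01,  9.80088921e-01, -7.09022377e-04, -1.13662848e-04]), 'ft_force': array([0.26947813, 0.40206148, 0.29371506]), 'torque': array([-0.02132563, -0.00554984,  0.02365862]), 'grip_width': 0.9997203958280103}
scene {'camera_matrix': array([[395.66131336,   0.        , 257.78170149],
       [  0.        , 395.66131336, 186.84000748],
       [  0.        ,   0.        ,   1.        ]]), 'R': array([[-0.23010215,  0.97303593,  0.01594009],
       [ 0.60667608,  0.15623462, -0.77944524],
       [-0.76091861, -0.16968156, -0.62626754]]), 't': array([ 0.08899418, -0.27791632,  1.26932907])}
side {'camera_matrix': array([[416.73955994,   0.        , 259.77391979],
       [  0.        , 416.73955994, 189.37390065],
       [  0.        ,   0.        ,   1.        ]]), 'R': array([[ 0.97375279, -0.22752751, -0.00606054],
       [-0.17086902, -0.71316165, -0.67985604],
       [ 0.15036381,  0.66304727, -0.73332056]]), 't': array([-0.53295242,  0.18165529,  0.64778902])}
```

View pics/scene0.png

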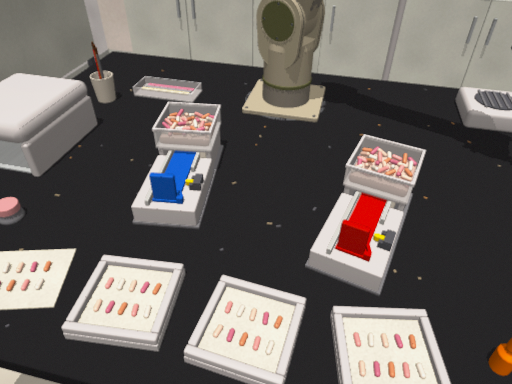

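View pics/side0.png

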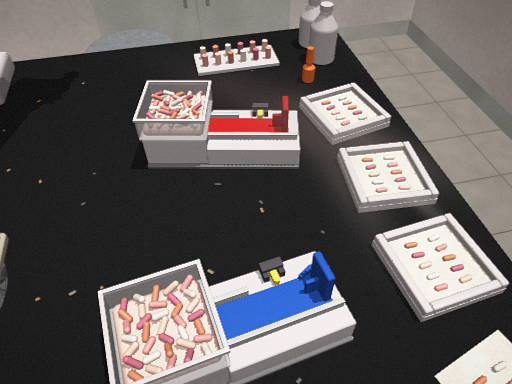

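```bash
python3 - <<'E'
import cv2,numpy as np
a=cv2.imread("pics/scene0.png")[130:290,300:440]; b=cv2.imread("pics/side0.png")[70:180,130:310]
cv2.imwrite("pics/sc_crop.png",cv2.resize(a,None,fx=3.7,fy=3.7,interpolation=cv2.INTER_CUBIC))
cv2.imwrite("pics/si_crop.png",cv2.resize(b,None,fx=4.4,fy=4.4,interpolation=cv2.INTER_CUBIC))
E
```

```text
(no output)
```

View pics/sc_crop.png

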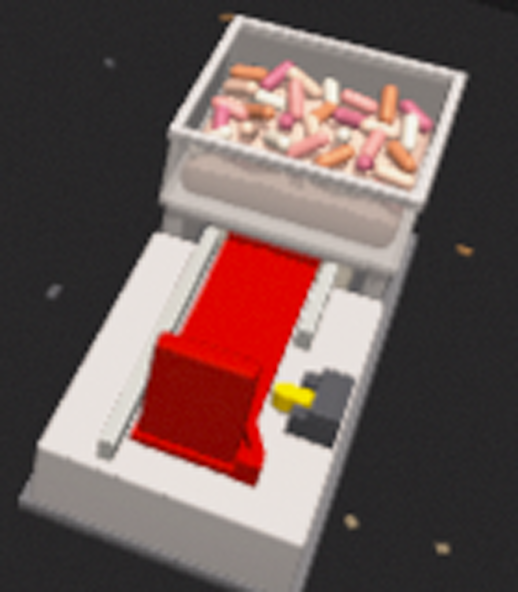

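View pics/si_crop.png

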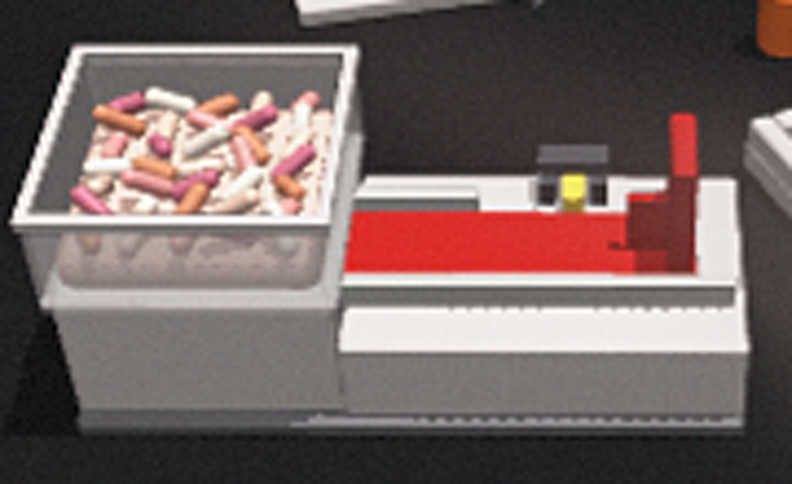

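```bash
cat > h.py <<'E'
import numpy as np
from workcell import manip
def ray(n,u,v,z):
    c=manip.camera_info(n);K,R,t=c["camera_matrix"],np.array(c["R"]),np.array(c["t"])
    C=-R.T@t; d=R.T@np.linalg.inv(K)@[u,v,1]
    return C+d*(z-C[2])/d[2]
E
python3 - <<'E'
from h import *
np.set_printoptions(precision=4,suppress=True)
for nm,x,y,z in [("tab far L",160,335,.116),("tab far R",258,365,.116),("near L",153,348,.116),("near R",252,378,.116),("rw nearL",40,450,.05),("rw nearR",305,543,.05),("rw farL",150,233,.05),("rw farR",385,300,.05)]:
    print(nm,ray("scene",300+x/3.7,130+y/3.7,z))
for nm,x,y,z in [("tab top far in",670,115,.116),("tab top far out",695,115,.116),("rw nearout",748,350,.05),("rw farout",738,180,.05),("rw nearin",342,350,.05)]:
    print("side",nm,ray("side",130+x/4.4,70+y/4.4,z))
b=manip.camera_info
E
```

```text
tab far L [0.6474 0.2082 0.116 ]
tab far R [0.6562 0.2522 0.116 ]
near L [0.6568 0.2057 0.116 ]
near R [0.6652 0.2497 0.116 ]
rw nearL [0.6696 0.1626 0.05  ]
rw nearR [0.6959 0.286  0.05  ]
rw farL [0.4914 0.2023 0.05  ]
rw farR [0.5171 0.3296 0.05  ]
side tab top far in [0.6514 0.2466 0.116 ]
side tab top far out [0.6623 0.244  0.116 ]
side rw nearout [0.6651 0.1569 0.05  ]
side rw farout [0.6967 0.2777 0.05  ]
side rw nearin [0.4894 0.1993 0.05  ]
```

step_arm([
  [-45,-12,0,0,0,0],
  [-45,-12,0,0,0,0],
  [-45,-12,0,0,0,0],
  [-45,-12,0,0,0,0],
  [-45,-12,0,0,0,0],
  [-45,-12,0,0,0,0],
  [-45,-12,0,0,0,0],
  [-45,-12,0,0,0,0],
  [-45,-12,0,0,0,0],
  [-45,-12,0,0,0,0],
  [0,0,0,0,0,0],
], jaw=0)

```text
clock: 1.48
position: [0.6201, 0.2797, 0.2246]
ee_rot: [0.197, 0.98, -0.005, -0.003]
ft_force: [0.2, 0.2, -0.2]
grip_width: -0.001
```

step_arm([
  [-40,-8,0,0,0,0],
  [-40,-8,0,0,0,0],
  [-38,-7,0,0,0,0],
  [0,0,0,0,0,-5],
  [0,0,0,0,0,-5],
  [0,0,0,0,0,0],
])

```text
clock: 2.22
position: [0.7201, 0.2151, 0.2202]
ee_rot: [0.106, 0.994, -0.004, -0.007]
ft_force: [0.6, 0.7, 0.7]
grip_width: 0.001
```

```bash
python3 - <<'E'
from h import *
import cv2
from scipy.spatial.transform import Rotation as Ro
o=manip.get_obs(); print(o["clock"],o["position"],Ro.from_quat(o["ee_rot"]).as_matrix().round(3),o["joint_pos"].round(2))
cv2.imwrite("pics/scene1.png",manip.camera("scene"));cv2.imwrite("pics/side1.png",manip.camera("side"))
E
```

```text
2.225 [0.72010832 0.21508107 0.22023054] [[-0.977  0.211 -0.014]
 [ 0.211  0.977 -0.007]
 [ 0.012 -0.01  -1.   ]] [-0.45  0.64  0.17  1.05 -0.1   1.47  1.06]
```

View pics/side1.png

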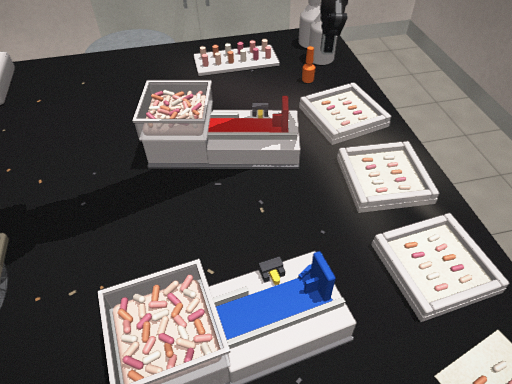

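View pics/scene1.png

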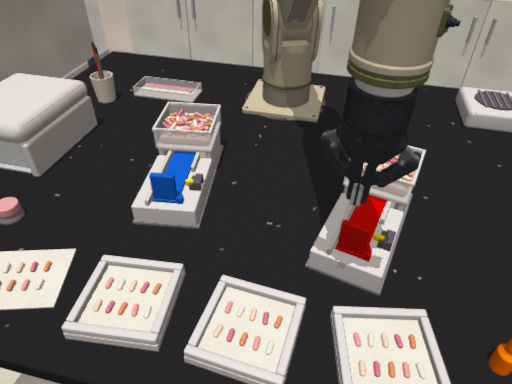

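```bash
python3 - <<'E'
from h import *
for n in ["scene","side"]:
    c=manip.camera_info(n)
    for X in ([.72,.215,.22],[.72,.215,.07],[.655,.228,.116]):
        p=c["camera_matrix"]@(c["R"]@np.array(X)+c["t"]);print(n,X,p[:2]/p[2])
E
```

```text
scene [0.72, 0.215, 0.22] [356.13909142 202.02630834]
scene [0.72, 0.215, 0.07] [340.25235831 271.95226572]
scene [0.655, 0.228, 0.116] [354.94561557 225.62816297]
side [0.72, 0.215, 0.22] [326.414806    51.30295136]
side [0.72, 0.215, 0.07] [318.21023173 119.38718018]
side [0.655, 0.228, 0.116] [286.59073234 101.2805525 ]
```

step_arm([
  [0,0,35,-0.6,-0.7,0],
  [0,0,40,0,0,0],
  [0,0,40,0,0,0],
  [0,0,25,0,0,0],
  [0,0,0,0,0,0],
])

```text
clock: 2.95
position: [0.7188, 0.2183, 0.078]
ee_rot: [0.11, 0.994, 0.001, 0.001]
ft_force: [-0.1, -0.3, 0.4]
grip_width: 0.0
```

```bash
python3 - <<'E'
from h import *
import cv2
from scipy.spatial.transform import Rotation as Ro
o=manip.get_obs(); print(o["clock"],o["position"],Ro.from_quat(o["ee_rot"]).as_matrix().round(3),o["joint_pos"].round(2))
a=manip.camera("scene")[90:290,280:460];b=manip.camera("side")[0:180,130:370]
cv2.imwrite("pics/scene2.png",cv2.resize(a,None,fx=3,fy=3));cv2.imwrite("pics/side2.png",cv2.resize(b,None,fx=3,fy=3))
E
```

```text
2.95 [0.71877966 0.21827813 0.07798263] [[-0.976  0.218  0.003]
 [ 0.218  0.976  0.003]
 [-0.002  0.003 -1.   ]] [-0.45  0.71  0.15  1.24 -0.11  1.19  1.06]
```

View pics/side2.png

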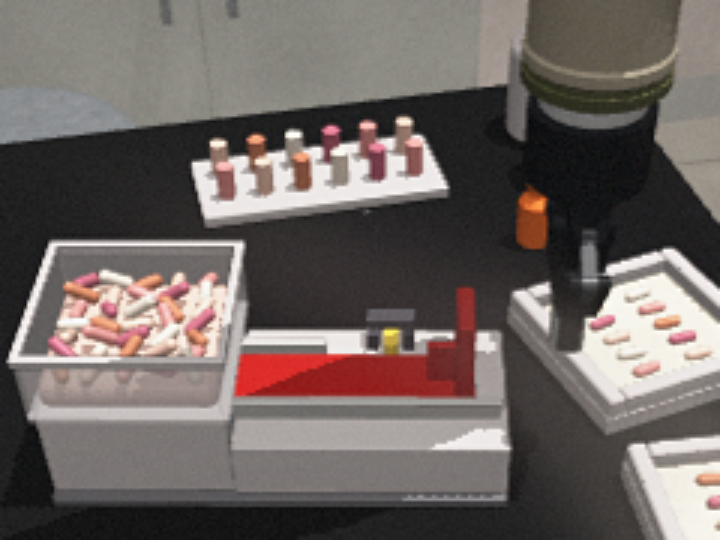

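View pics/scene2.png

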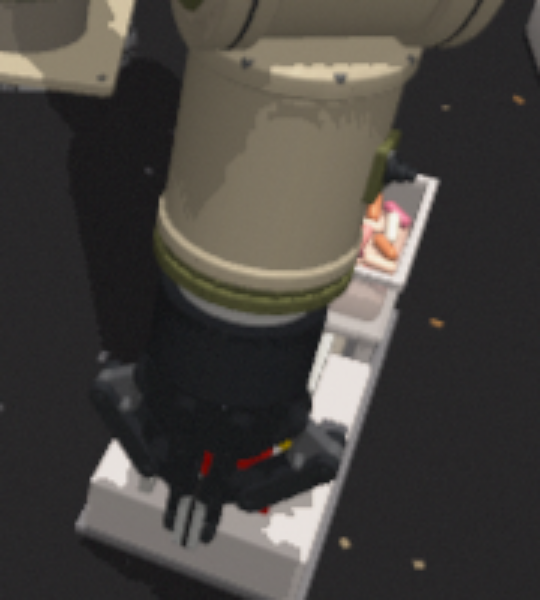

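step_arm([
  [20,-4,0,0,0,0],
  [15,0,0,0,0,0],
  [5,0,0,0,0,0],
  [5,0,0,0,0,0],
  [5,0,0,0,0,0],
  [5,0,0,0,0,0],
  [5,0,0,0,0,0],
])

```text
clock: 3.92
position: [0.6651, 0.2287, 0.089]
ee_rot: [0.111, 0.994, 0.005, 0.01]
ft_force: [5.4, 1.8, -2.5]
grip_width: 0.005
```

step_arm([
  [5,0,4,0.3,0.5,0],
  [5,0,4,0.3,0.5,0],
  [5,0,3,0.2,0.3,0],
  [5,0,2,0.1,0.2,0],
  [5,0,2,0.1,0.2,0],
  [5,0,2,0,0.1,0],
])

```text
clock: 4.68
position: [0.6447, 0.2335, 0.0782]
ee_rot: [0.113, 0.994, 0.0, 0.003]
ft_force: [5.1, -0.6, 3.4]
grip_width: 0.001
```

```bash
python3 - <<'E'
from h import *
import cv2
from scipy.spatial.transform import Rotation as Ro
o=manip.get_obs(); print(o["clock"],o["position"],Ro.from_quat(o["ee_rot"]).as_matrix().round(3),o["ft_force"])
b=manip.camera("side")[0:180,130:370]
cv2.imwrite("pics/side3.png",cv2.resize(b,None,fx=3,fy=3))
E
```

```text
4.675 [0.64469934 0.23353901 0.07817604] [[-0.974  0.225  0.006]
 [ 0.225  0.974 -0.   ]
 [-0.006  0.001 -1.   ]] [ 5.12592848 -0.63234571  3.39402931]
```

View pics/side3.png

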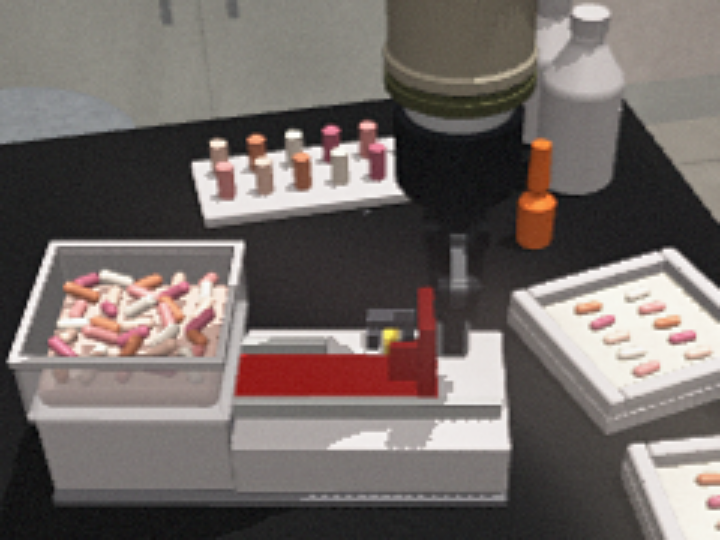

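step_arm([
  [6,0,1,0,0.3,0],
  [6,0,1,0,0.2,0],
  [6,0,1,0,0.2,0],
  [6,0,1,0,0.2,0],
  [6,0,1,0,0.2,0],
])

```text
clock: 5.35
position: [0.6246, 0.2386, 0.078]
ee_rot: [0.116, 0.993, 0.004, 0.003]
ft_force: [9.7, -0.9, 0.7]
grip_width: 0.0
```

step_arm([
  [6,0,1,0,0.3,0.1],
  [6,0,1,0,0.2,0.1],
  [6,0,1,0,0.2,0.1],
  [6,0,1,0,0.2,0],
])

```text
clock: 5.85
position: [0.6078, 0.2428, 0.0777]
ee_rot: [0.12, 0.993, 0.006, 0.002]
ft_force: [5.2, -0.9, 3.7]
grip_width: -0.005
```

```bash
python3 - <<'E'
from h import *
import cv2
from scipy.spatial.transform import Rotation as Ro
o=manip.get_obs(); print(o["clock"],o["position"],Ro.from_quat(o["ee_rot"]).as_matrix().round(3),o["ft_force"])
b=manip.camera("side")[0:180,130:370]
cv2.imwrite("pics/side4.png",cv2.resize(b,None,fx=3,fy=3))
E
```

```text
5.85 [0.60776655 0.24283275 0.07772982] [[-0.971  0.239  0.006]
 [ 0.239  0.971  0.012]
 [-0.003  0.013 -1.   ]] [ 5.18120858 -0.8918112   3.70179159]
```

View pics/side4.png

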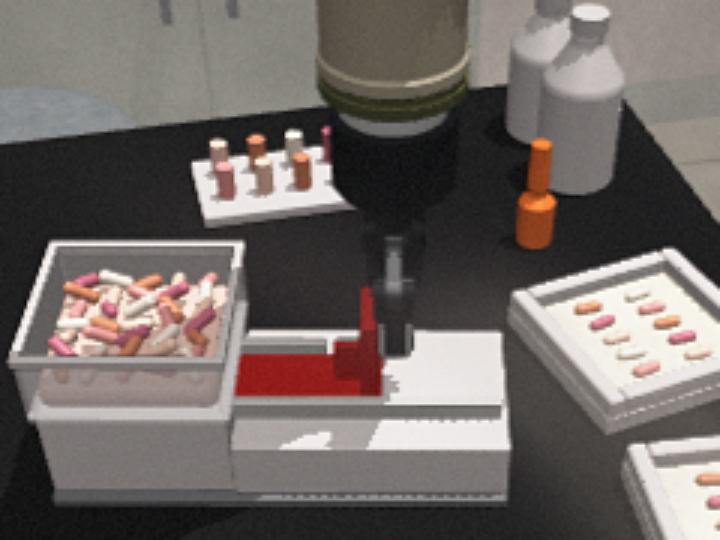

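step_arm([
  [6,0,1,0.3,0.2,-0.4],
  [6,0,1,0.3,0.2,-0.4],
  [6,0,1,0.1,0.2,-0.3],
])

```text
clock: 6.28
position: [0.5981, 0.2451, 0.0777]
ee_rot: [0.112, 0.994, 0.002, 0.004]
ft_force: [38.0, 0.3, -15.9]
grip_width: 0.001
```

step_arm([
  [6,0,1,0,0.2,0],
  [6,0,1,0,0.2,0],
])

```text
clock: 6.52
position: [0.5986, 0.245, 0.0779]
ee_rot: [0.115, 0.993, 0.005, 0.013]
ft_force: [29.0, 0.9, -12.4]
grip_width: 0.002
```

step_arm([
  [-15,0,0,0,0,0],
  [-30,0,0,0,0,0],
  [-30,0,0,0,0,0],
  [-40,0,-20,0,0,0],
  [0,0,-60,0,0,0],
  [0,0,-60,0,0,0],
  [0,0,-60,0,0,0],
  [0,60,-30,0,0,0],
  [0,60,0,0,0,0],
  [0,60,0,0,0,0],
  [0,60,0,0,0,0],
  [0,0,0,0,0,0],
])

```text
clock: 8.02
position: [0.7462, 0.4221, 0.2974]
ee_rot: [0.119, 0.993, 0.004, 0.002]
ft_force: [0.7, -0.7, -1.5]
grip_width: 0.003
```

```bash
python3 - <<'E'
from h import *
import cv2
o=manip.get_obs(); print(o["clock"],o["position"],o["ft_force"])
S=manip.camera("scene");D=manip.camera("side")
cv2.imwrite("pics/scene5.png",S);cv2.imwrite("pics/side5f.png",D)
cv2.imwrite("pics/side5.png",cv2.resize(D[70:180,130:310],None,fx=4.4,fy=4.4,interpolation=cv2.INTER_CUBIC))
cv2.imwrite("pics/sc5.png",cv2.resize(S[130:290,300:440],None,fx=3.7,fy=3.7,interpolation=cv2.INTER_CUBIC))
for n,I in (("scene",S),("side",D)):
    A=cv2.imread(f"pics/{n}0.png")
    for J in (A,I):
        m=(J[...,0]>90)&(J[...,2]<60); print(n,"blue centroid",np.argwhere(m).mean(0),m.sum())
E
```

```text
8.025 [0.74618545 0.42205748 0.29742555] [ 0.71653438 -0.69306321 -1.46947788]
scene blue centroid [178.18521127 172.19859155] 1420
scene blue centroid [178.14676966 172.18960674] 1424
side blue centroid [301.48927371 275.70457483] 3869
side blue centroid [301.47702633 275.6915333 ] 3874
```

View pics/side5.png

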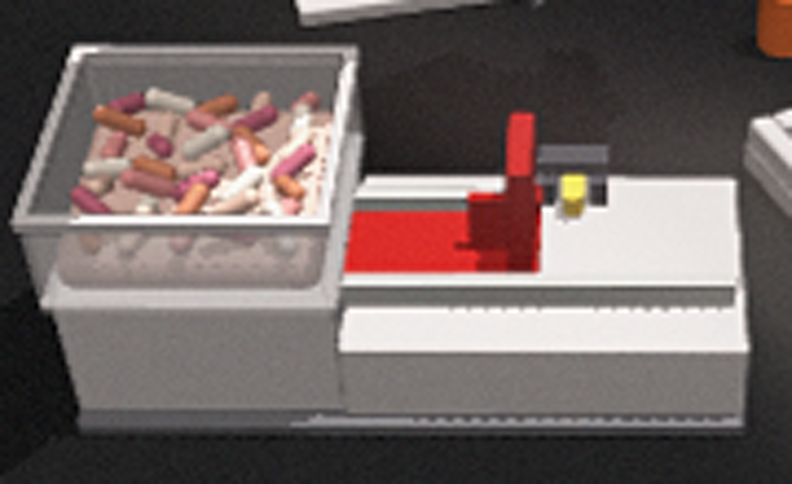

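View pics/sc5.png

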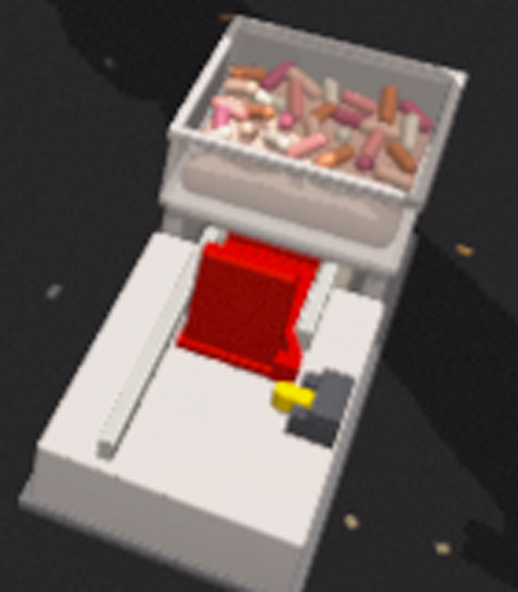

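The catch tip is at the same pixel as before the push (crop 272,395 in the scene view, 573,200 in the side view). The gate's tail is past it, and the blue gate hasn't moved.

```bash
python3 - <<'E'
from h import *
import cv2
for x,y in ((204,250),(298,280)): print(ray("scene",300+x/3.7,130+y/3.7,.116))
for p in ("scene0","scene5","side0","side5f"):
    J=cv2.imread(f"pics/{p}.png").astype(int); 
    r=(slice(130,290),slice(300,440)) if "scene" in p else (slice(70,180),slice(130,310))
    m=np.argwhere(((J[...,2]>150)&(J[...,1]>130)&(J[...,0]<80))[r]); print(p,len(m),m.mean(0),m.min(0),m.max(0))
print(manip.hand_in())
E
```

```text
[0.58114931 0.22519103 0.116     ]
[0.59253718 0.26996435 0.116     ]
scene0 57 [106.80701754  78.64912281] [104  74] [110  84]
scene5 61 [106.55737705  78.50819672] [103  74] [110  84]
side0 4 [ 45.  129.5] [ 45 128] [ 45 131]
side5f 3 [ 45. 130.] [ 45 129] [ 45 131]
the job is handed in; nothing more can be done
None
```

I pushed the red gate home with the closed fingers against the back of its tab, then backed off, lifted clear and handed the job in at about 8 s of the 32 s allowed. No verdict was reported.

- **Gate home:** The gate stopped moving when the push force rose from about 5–10 N to 38 N, which I took as the end stop. The tab moved about 70–75 mm by the images, within the stated opening range. I had no direct reading of the gate joint.
- **Catch:** In the scene view the yellow bolt sits within about 0.3 px of where it was at the start, so it is sprung out, and the gate's tail is past it. The side view agrees but rests on only 3–4 yellow pixels.
- **Blue gate:** Its image centroid shifted less than 0.05 px in both views, so it has not moved.
- **Robot clear:** The arm ended at about z = 0.30 m, touching nothing, with the force reading within about 2 N of zero.

During the push the tool rose up to 11 mm and tilted about 1°; I corrected this along the way. No check failed.

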